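Present a pottery thin-section slide, label up, over the viewing lamp

TASK

First press the diffuser cap of the round viewing lamp down until it is fully seated. Then, of the three glass plates standing in the wooden rack, draw out the one with the small notch in a top corner (the notch marks its frosted label end; seen from the label side as it stands, the notch is at the top left), holding it by the clear part and never with fingers on the frosted end. Finish while holding it still in the gripper with its label end over the lamp, roughly 10 cm above the cap and clear of it, tipped at least half-way from upright to level so that the label side faces up; leave the other two plates and everything else where they are.

Things in the scene. Friction and masses are not known exactly. Their poses are not given: they have to be found in the camera images.
- slide: Wanted glass plate, 110 x 8 x 60 mm high, 120 g, upright on a long edge in a rack slot, top edge 68 mm above the table. Origin: centre of underside. x: along it to the notched frosted end; y: out of the label face; z: up as it stands. Notch: 14 mm square step in the top +x corner. Frosted with paper label: x = 20 to 55 mm on the +y face. Clear (may be gripped): x = -55 to 20, so grip centre at x < 5 mm.
- label (a point): Centre of the label on the slide's frosted face, at x = 37, y = 4, z = 24 mm in the slide's frame; same axes as the slide
- plain_a: A plain glass plate in the rack, same size (110 x 8 x 60 mm), mass and axes as the slide but without notch or frosted end; to be left in place. Origin: centre of its underside
- plain_b: The second plain glass plate, as plain_a; to be left in place
- rack: Fixed wooden rack, 134 x 160 mm, 24 mm high, turned any way round. Origin: centre of its underside; three slots run along its x, centred at y = -60, 0 and +60 mm, floor 8 mm up, 16 mm deep, 10 mm wide, 115 mm long, closed at both ends. One plate in each, in any order
- lamp: Fixed round viewing lamp, aluminium body 94 mm across (108 mm at the foot), 34 mm high, with a white cap on top and a small black socket at one side. Origin: centre of its underside, z up
- cap_top (a point): Centre of the top face of the lamp's white diffuser cap (86 mm across, 12 mm thick, flat top); 54 mm above the table as built, 46 mm when seated
- cap (a joint): How far the cap is pressed down, m: starts between 0 and 0.003, 0.008 is fully seated on a hard stop. It moves straight down against a steady friction of about 6 N and stays where it is left
- cup: Bystander: small grey earthenware cup, 60 mm across, 55 mm high; origin centre of underside
- brush: Bystander: brush lying flat, 160 mm long along its x
- sherd: Bystander: flat grey potsherd, about 60 x 30 x 9 mm; origin at its underside
- sherd2: Bystander: flat dark potsherd, about 45 x 35 x 8 mm; origin at its underside
- adhesive: Bystander: amber bottle with a cap, 44 mm across, 100 mm high; origin centre of underside
Not all that is in view belongs to the job. Leave any red look-alike of the slide alone.

How it is judged:
By the outcome, as a careful person would: the job done as asked, in the order asked, and still so for the second after the job is handed in, while the arm keeps its last pose, push and grip.
It also fails if it takes over 50 s, if anything falls off the work surface, if the arm or the gripper's body presses on something with over 40 N, if the wrist force passes 120 N, or if a joint passes its speed limit or range.

ROBOT

A 6-joint arm with a two-finger parallel gripper is mounted at the origin on the work surface. World frame = base frame: x ahead of the robot, y to its left, z up, the work surface at z = 0. Lengths are in mm, angles in rad, forces in N, time in s.
With the tool pointing down it reaches from about 325 to 925 mm from the base axis. Payload 3.1 kg.
Tool frame: the origin (TCP) lies at the very end of the fingers, on their centre line; the grasp point (between the pads) lies 19 mm behind it; z points along the fingers, y is the line along which they close (so a half turn about z gives the same grasp; the last joint's range is limited). The gripper opens to 85 mm and grips with 20 to 120 N. Pads are 22 mm wide; open, the fingers measure 114 mm over their backs; the gripper's body (76 mm by 85 mm) begins 54 mm behind the grasp point. The pads swing forward as they close: fully open they stand 13 mm farther back than shut.
Start: joints at [0.998, 0.217, 1.613, -0, 1.311, -0.112], TCP at [277.9, 559.831, 231.3] pointing down, gripper open.
Joint ranges: [-2.75, 2.75], [-0.78, 2.1], [0.31, 2.55], [-1.13, 4.27], [0.13, 2.63], [-2.58, 2.58]. Speed limits (rad/s): [2.79, 2.79, 3.14, 3.14, 3.14, 3.14].

INTERFACE

Orientations are given as [roll, pitch, yaw] about the fixed x, y, z axes, in that order (R = Rz(yaw) Ry(pitch) Rx(roll)).
In Python, from bench import robot gives the robot as it stands. The module is installed in compiled form; this text tells all that it offers.
- The arm moves only by the shell command python3 -m inch 'ROWS' [FORCE]. ROWS is JSON, a list of rows, each a list of 7 numbers: the closure in counts, from 0 (fully open) to 255 (shut), then the shift along the world's x, y, z in m, then the turn, a rotation vector about the world's x, y, z in rad. A call has 1 to 5 rows; each row shifts and turns the commanded pose from where the row before left it; what a row does not reach is not made up. A row lasts 1/10 s, in which the tool goes at most 50 mm and 8.59 degrees, less where a joint would pass 70% of its speed; a pose out of reach is approached as far as the arm can. A call with a gripper value outside its range is refused whole. The fingers move at their own pace and stop on an object; FORCE is the grip in N (left out, the last holds). Time passes only in rows, so rows that do not move let the fingers close. It gives the time, the measured TCP pose, the force, the opening and the grip force at its end, in the units of the state.
- robot.get_obs(): the state, without advancing time (a new reading comes with each control period).
- robot.get_image(name): name is "scene" or "top" or "wrist"; returns a dict with "image" (400x640x3 uint8, red, green, blue), "mtx" (3x3 intrinsics, pixels), "k1" (the pictures are not rectified: a ray, as slopes to the right and down, at radius r is drawn at 1 + k1 r^2 times it, then the intrinsics apply), "world_to_cam" (4x4, takes a point from world to camera coordinates). Camera axes: x right, y up, looking along -z (the intrinsics and any distortion apply to the point x, -y, -z); pixel columns grow to the right and rows downward; lengths in mm; the calibration is good to about 2 mm. A picture is of the moment at which its call begins. There is no depth.
- robot.sign_off(): hands the job in; it is judged then, once.
The state is a dict: "t": time; "joint_positions": joint angles; "qvel": joint speeds; "tau": joint torques, N m; "tcp_pos": TCP position; "tool_rot": TCP orientation; "force": force on the tool from outside, world axes, zero at the start; "torque": the same for the moment, N m; "width": finger opening in mm; "grip_force": force on a finger pad.
Only numpy, scipy, OpenCV 4.12 (cv2) and the standard library are available. Lean on these libraries where they do the work, as an engineer would, in place of code of your own. Each camera call takes 0.05 s, during which the arm holds its last target. There are 200 camera calls.

## Working session

There is one attempt and no reset: what is moved stays moved. The work goes in short steps, Python scripts to look and compute and a shell command to move; the robot and the scene stay as the last step left them, time stands still between calls to the robot, and variables do not carry over. Pictures are saved under pics/ and viewed, at most 10 in all, crops included, and the job is handed in when it is done.

```bash
mkdir -p pics
cat > h.py <<'E'
import numpy as np, cv2
from bench import robot
def snap(n,f):
    d=robot.get_image(n); cv2.imwrite('pics/'+f,d['image'][:,:,::-1]); 
    import pickle; pickle.dump(d,open('pics/'+f+'.pkl','wb')); return d
def load(f):
    import pickle; return pickle.load(open('pics/'+f+'.pkl','rb'))
def p2w(d,uv,z):
    K=np.array(d['mtx']);T=np.array(d['world_to_cam']);out=[]
    for u,v in uv:
        p=np.array([(u-K[0,2])/K[0,0],(v-K[1,2])/K[1,1]]);q=p.copy()
        for _ in range(20): q=p/(1+d['k1']*(q@q))
        r=T[:3,:3].T@np.array([q[0],-q[1],-1]);c=-T[:3,:3].T@T[:3,3]
        out.append(c+r*(z-c[2])/r[2])
    return np.array(out)
def w2p(d,P):
    K=np.array(d['mtx']);T=np.array(d['world_to_cam']);out=[]
    for w in np.atleast_2d(P):
        c=T[:3,:3]@w+T[:3,3];s=np.array([c[0],-c[1]])/-c[2];s=s*(1+d['k1']*(s@s))
        out.append([K[0,0]*s[0]+K[0,2],K[1,1]*s[1]+K[1,2]])
    return np.array(out)
E
python3 - <<'E'
from h import *
for n in ['scene','top']: 
    d=snap(n,n+'0.png'); c=-np.array(d['world_to_cam'])[:3,:3].T@np.array(d['world_to_cam'])[:3,3]; print(n,c,d['k1'])
print(robot.get_obs())
E
```

```text
scene [1036.26712412  205.85171592  809.13378736] -0.0817902776227129
top [ 324.0222704    90.14465674 1151.48605394] -0.029855747561707
{'t': 0.1, 'joint_positions': array([ 9.97789322e-01,  2.17706795e-01,  1.61480089e+00,  1.11700685e-05,
        1.31130758e+00, -1.12211339e-01]), 'qvel': array([ 0.00267353, -0.00356053, -0.00437017,  0.00056657,  0.00103096,
        0.00069727]), 'tau': array([-7.91685598e-04, -3.98074293e+01, -3.04969096e+01, -1.83181119e-04,
        4.19711141e-03,  2.42632359e-05]), 'tcp_pos': array([277.48845181, 559.18747568, 230.06722516]), 'tool_rot': array([-3.13938523e+00, -2.59601043e-04,  2.68079382e+00]), 'force': array([ 0.04053793, -0.96598625, -0.71315285]), 'torque': array([ 0.02046858, -0.00979056,  0.0767208 ]), 'grip_force': 0.0, 'width': 85.46083181614601}
```

View pics/scene0.png

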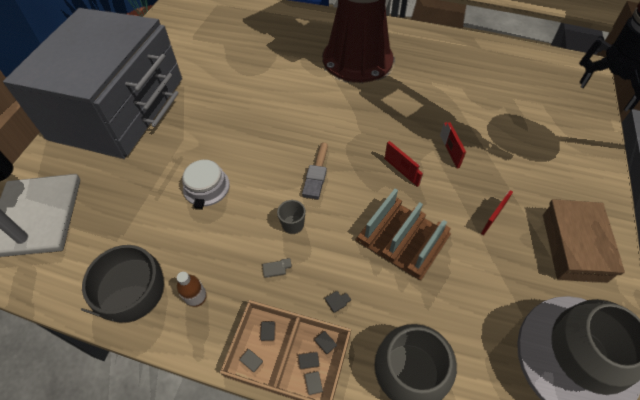

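View pics/top0.png

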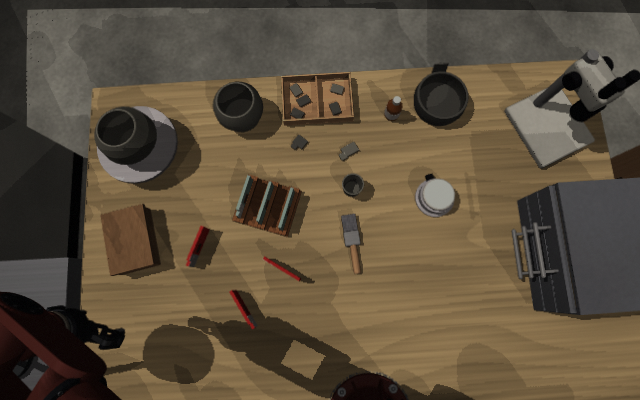

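The scene view shows the lamp at (204,180) with its socket at (199,203). The rack is at (405,233) with plates near (381,212), (407,227) and (432,242). Three red look-alikes stand outside the rack. In the top view the rack is at (267,205) and the lamp cap at (438,194). I'll enlarge the rack in both views.

Run:
```python
from h import *
a=load('scene0.png')['image'][180:285,345:460];b=load('top0.png')['image'][165:245,225:310]
z=lambda i,s:cv2.resize(i,None,fx=s,fy=s,interpolation=cv2.INTER_CUBIC)
a=z(a,3.5*1);b=z(b,4.5);H=max(a.shape[0],b.shape[0])
p=lambda i:cv2.copyMakeBorder(i,0,H-i.shape[0],0,0,cv2.BORDER_CONSTANT)
cv2.imwrite('pics/crop0.png',np.hstack([p(a),p(b)])[:,:,::-1]);print(a.shape,b.shape)
d=load('top0.png');print(p2w(d,[(438,194)],52),p2w(d,[(430,178)],25),p2w(d,[(245,176),(302,189),(291,237),(234,224)],24))
```

```text
(368, 402, 3) (360, 382, 3)
[[ 549.14314043 -226.35076275   52.        ]] [[ 600.87198837 -217.39676347   25.        ]] [[638.57833503 290.73871048  24.        ]
 [591.95856725 135.56190257  24.        ]
 [462.16953134 171.69250104  24.        ]
 [506.66695358 323.57929793  24.        ]]
```

View pics/crop0.png

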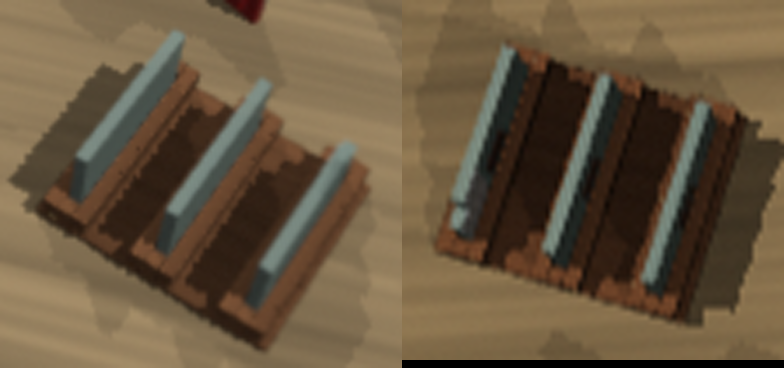

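The wanted plate is the outer one on the +y side. In the top view it has a notch at its near end, about (238,213), with the frosted patch on the -y side. The other two plates have plain tops. I'll move over it for a confirming close look from the wrist camera before going to the lamp.

```bash
python3 -m inch '[[150,0.035,-0.034,0,0,0,0.044],[150,0.035,-0.034,0,0,0,0.044],[150,0.035,-0.034,0,0,0,0.044],[150,0.035,-0.034,0,0,0,0.044],[150,0.035,-0.034,0,0,0,0.044]]'; python3 -m inch '[[150,0.030,-0.035,0,0,0,0],[150,0.030,-0.035,0,0,0,0],[150,0.02,-0.03,0,0,0,0],[150,0,0,0,0,0,0],[150,0,0,0,0,0,0]]'
python3 - <<'E'
from h import *
d=snap('wrist','w1.png'); print(robot.get_obs()['tcp_pos'],robot.get_obs()['tool_rot'],robot.get_obs()['width'])
E
```

```text
t: 0.6
tcp_pos: [453.6, 388.2, 230.7]
tool_rot: [-3.141, -0.001, 2.903]
force: [0.5, 0.3, 0.1]
width: 35.4
grip_force: 0.0
t: 1.1
tcp_pos: [532.9, 289.1, 230.7]
tool_rot: [-3.141, -0.002, 2.899]
force: [-0.3, 0.0, -0.3]
width: 35.2
grip_force: 0.0
[532.34221308 289.92892735 230.70638329] [-3.14143055e+00 -1.45768926e-03  2.90028497e+00] 35.513328811106966
```

View pics/w1.png

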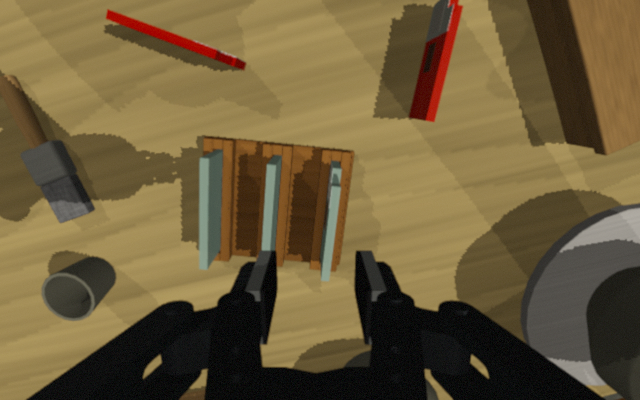

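The wrist view shows three plates: tops at (210,210) and (272,210) are plain, and (333,220) looks stepped at its upper end, around (336,165). I'll confirm in a crop.

Run:
```python
from h import *
a=load('w1.png')['image'][130:290,185:365]
cv2.imwrite('pics/crop1.png',cv2.resize(a,None,fx=3.6,fy=3.6,interpolation=cv2.INTER_CUBIC)[:,:,::-1])
```

```text
(no output)
```

View pics/crop1.png

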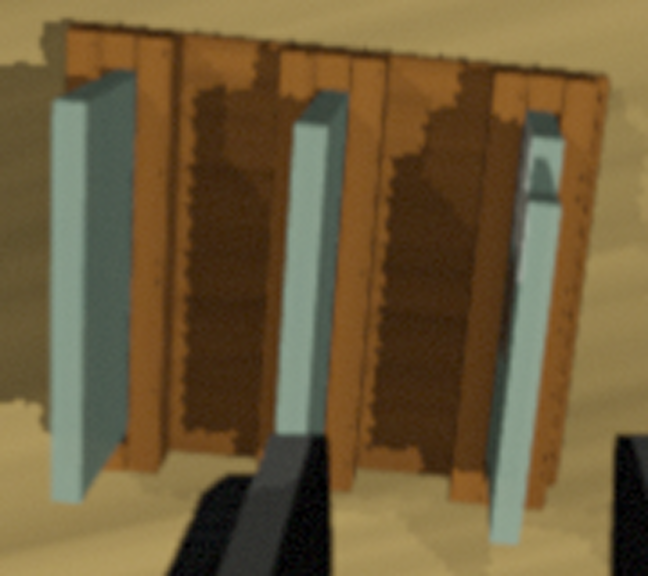

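Confirmed: the right-hand plate, at about (333,220) in w1, has the notch step at its upper end and the pale frosted strip on its left (-y) face. The other two are plain. Now the positions.

Run:
```python
from h import *
d=load('w1.png'); f=lambda x,y:(x/3.6+185,y/3.6+130)
A,B=p2w(d,[f(507,543),f(543,200)],68); C=p2w(d,[f(546,136)],54)[0]
print(A,B,C,np.linalg.norm(A-B),np.linalg.norm((A-C)[:2]))
v=(B-A)[:2];v/=np.linalg.norm(v);print('dir',v,np.degrees(np.arctan2(v[1],v[0])),'centre',(A[:2]+B[:2])/2+7*v)
print('rack dir',p2w(d,[f(68,25),f(606,75)],24))
t=load('top0.png');K=p2w(t,[f for f in [(419,194),(458,194),(438,176),(438,213)]],52);print(K)
s=load('scene0.png');print(p2w(s,[(204,173)],52))
```

```text
[629.33095825 274.7512285   68.        ] [537.81939518 305.90752227  68.        ] [524.90547856 310.49777402  54.        ] 96.66995819089486 110.37434631713944
dir [-0.94663911  0.32229551] 161.19819527595945 centre [576.94870295 292.58544398]
rack dir [[468.30295352 189.38123028  24.        ]
 [518.0116707  331.10336828  24.        ]]
[[ 552.29012074 -175.73102312   52.        ]
 [ 545.826368   -279.7318701    52.        ]
 [ 598.4299585  -232.17653501   52.        ]
 [ 498.06772115 -220.34985024   52.        ]]
[[ 548.51243201 -221.75663265   52.        ]]
```

```bash
python3 -m inch '[[255,0,-0.046,0,0,0,0],[255,0,-0.046,0,0,0,0],[255,0,-0.046,0,0,0,0],[255,0,-0.046,0,0,0,0],[255,0,-0.046,0,0,0,0]]'; python3 -m inch '[[255,0,-0.046,0,0,0,0],[255,0,-0.046,0,0,0,0],[255,0,-0.046,0,0,0,0],[255,0,-0.046,0,0,0,0],[255,0,-0.046,0,0,0,0]]'; python3 -m inch '[[255,0,-0.046,0,0,0,0],[255,0.015,0,-0.04,0,0,0],[255,0,0,-0.04,0,0,0],[255,0,0,0,0,0,0]]'
python3 - <<'E'
from h import *
d=snap('wrist','w2.png'); snap('scene','s2.png');o=robot.get_obs();print(o['tcp_pos'],o['tool_rot'],o['joint_positions'])
E
```

```text
t: 1.65
tcp_pos: [532.1, 60.1, 231.3]
tool_rot: [3.141, -0.0, 2.904]
force: [1.1, 0.5, 0.3]
width: 0.1
grip_force: 0.0
t: 2.15
tcp_pos: [532.9, -170.0, 231.3]
tool_rot: [3.141, 0.0, 2.903]
force: [0.9, 0.7, -0.1]
width: 0.1
grip_force: 0.0
t: 2.55
tcp_pos: [543.4, -212.4, 144.3]
tool_rot: [3.138, -0.014, 2.902]
force: [-0.8, 0.5, -1.5]
width: -0.2
grip_force: 0.0
[ 547.39707809 -214.35510978  150.53567607] [ 3.14062736e+00 -2.86988529e-03  2.90275199e+00] [-4.92703718e-01  2.21781507e-01  1.76749140e+00  2.33456437e-04
  1.15534009e+00 -1.82475255e+00]
```

View pics/w2.png

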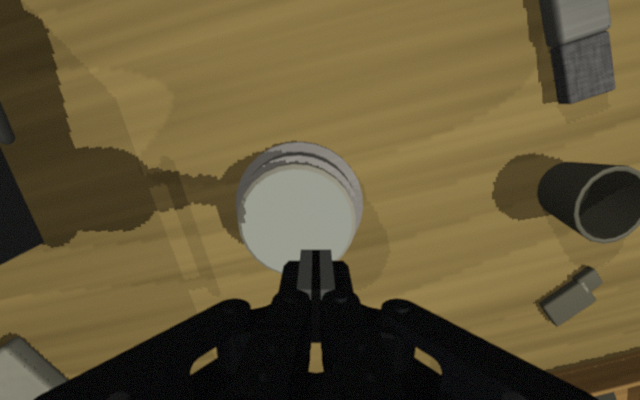

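The wrist view shows the cap top as a white disc spanning columns 240–357 and rows 165–272, centred near (298,219).

Run:
```python
from h import *
d=load('w2.png')
print(p2w(d,[(298,219),(240,215),(357,218),(300,165)],53), w2p(d,[549,-227,53]))
```

```text
[[ 547.05647348 -226.53015861   53.        ]
 [ 534.34408071 -265.79402526   53.        ]
 [ 556.36389877 -185.57372003   53.        ]
 [ 509.89319859 -215.49985999   53.        ]] [[298.04634632 221.66309267]]
```

```bash
python3 -m inch '[[255,0.001,-0.012,-0.035,0,0,0],[255,0,0,-0.035,0,0,0],[255,0,0,-0.014,0,0,0],[255,0,0,0,0,0,0],[255,0,0,0,0,0,0]]'; python3 -m inch '[[255,0,0,-0.004,0,0,0],[255,0,0,-0.004,0,0,0],[255,0,0,-0.004,0,0,0],[255,0,0,-0.003,0,0,0],[255,0,0,0,0,0,0]]'
```

```text
t: 3.15
tcp_pos: [550.5, -228.4, 69.5]
tool_rot: [-3.141, 0.003, 2.902]
force: [-0.1, -0.6, 0.6]
width: -0.3
grip_force: 0.0
t: 3.65
tcp_pos: [548.7, -228.1, 51.9]
tool_rot: [3.141, -0.0, 2.901]
force: [0.4, 0.5, -0.6]
width: 0.3
grip_force: 0.0
```

```bash
python3 -m inch '[[255,0,0,-0.002,0,0,0],[255,0,0,-0.002,0,0,0],[255,0,0,0,0,0,0]]'; python3 -m inch '[[255,0,0,-0.002,0,0,0],[255,0,0,-0.001,0,0,0],[255,0,0,0,0,0,0]]'
```

```text
t: 3.95
tcp_pos: [548.9, -228.2, 48.8]
tool_rot: [3.142, -0.0, 2.901]
force: [-1.8, 1.1, 3.5]
width: -0.0
grip_force: 2.0
t: 4.25
tcp_pos: [548.9, -228.2, 46.0]
tool_rot: [3.142, -0.0, 2.901]
force: [-2.6, 0.6, 5.0]
width: -0.2
grip_force: 2.8
```

```bash
python3 -m inch '[[255,0,0,-0.001,0,0,0],[255,0,0,0,0,0,0]]'; python3 -m inch '[[255,0,0,-0.001,0,0,0],[255,0,0,0,0,0,0]]'
```

```text
t: 4.45
tcp_pos: [549.0, -228.2, 46.0]
tool_rot: [3.142, -0.001, 2.901]
force: [-4.2, 1.9, 10.0]
width: 0.4
grip_force: 5.2
t: 4.65
tcp_pos: [549.0, -228.3, 46.0]
tool_rot: [3.142, -0.001, 2.901]
force: [-6.4, 2.9, 15.4]
width: -0.2
grip_force: 7.6
```

The hard stop is reached at z = 46.0, unmoved from 10 N to 15 N, so the cap is seated. I'll lift and go above the slide.

```bash
python3 -m inch '[[255,0,0,0.03,0,0,0],[255,0,0,0.045,0,0,0],[150,0.004,0.045,0.02,0,0,-0.03],[150,0.004,0.047,0,0,0,-0.03],[150,0.004,0.047,0,0,0,-0.03]]'; python3 -m inch '[[150,0.004,0.047,0,0,0,0],[150,0.004,0.047,0,0,0,0],[150,0.004,0.047,0,0,0,0],[150,0.004,0.047,0,0,0,0],[150,0.004,0.047,0,0,0,0]]'; python3 -m inch '[[150,0.004,0.047,0,0,0,0],[150,0.004,0.047,0,0,0,0],[150,0.003,0.045,0,0,0,0],[150,0,0,0,0,0,0],[150,0,0,0,0,0,0]]'
python3 - <<'E'
from h import *
d=snap('wrist','w3.png');o=robot.get_obs();print(o['tcp_pos'],o['tool_rot'],o['width'])
cv2.imwrite('pics/w3c.png',cv2.resize(d['image'][40:360,180:480],None,fx=1.8,fy=1.8,interpolation=cv2.INTER_CUBIC)[:,:,::-1])
E
```

```text
t: 5.15
tcp_pos: [562.0, -88.4, 139.8]
tool_rot: [3.141, 0.004, 2.808]
force: [-0.4, 0.9, 0.1]
width: 35.0
grip_force: 0.0
t: 5.65
tcp_pos: [580.8, 147.7, 138.1]
tool_rot: [3.142, 0.0, 2.811]
force: [0.8, -0.7, -0.9]
width: 35.2
grip_force: 0.0
t: 6.15
tcp_pos: [591.4, 285.8, 137.6]
tool_rot: [-3.141, -0.0, 2.813]
force: [-0.3, -0.7, 0.6]
width: 35.0
grip_force: 0.0
[591.47562484 284.52628603 137.58583421] [-3.14034301e+00 -5.07425328e-04  2.81157846e+00] 35.26998548894508
```

View pics/w3c.png

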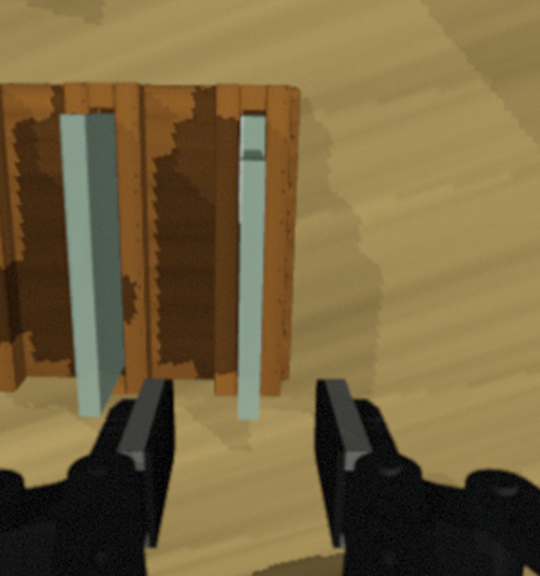

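The close view shows the plate's far top end at crop (248,418), the notch step at (253,160) and the notch-level end at (253,117), with the tool aligned.

Run:
```python
from h import *
d=load('w3.png'); f=lambda x,y:(x/1.8+180,y/1.8+40)
A,B=p2w(d,[f(248,418),f(253,160)],68)[:,:2];C=p2w(d,[f(253,117)],54)[0][:2]
v=(C-A)/np.linalg.norm(C-A);c=(A+C)/2;print(A,B,C,np.linalg.norm(A-B),np.linalg.norm(A-C),np.arctan2(v[1],v[0]),c,'grip',c-12*v)
```

```text
[628.49466096 273.81860337] [538.74235048 305.99597829] [525.8162078  310.54837323] 95.34600511926305 109.05017531439537 2.7980601151276243 [577.15543438 292.1834883 ] grip [588.45428314 288.14170444]
```

```bash
python3 -m inch '[[150,-0.003,0.003,-0.03,0,0,-0.013],[150,0,0,-0.03,0,0,0],[150,0,0,-0.02,0,0,0],[150,0,0,-0.015,0,0,0],[150,0,0,-0.008,0,0,0]]'; python3 -m inch '[[150,0,0,-0.003,0,0,0],[150,0,0,0,0,0,0]]'
```

```text
t: 6.7
tcp_pos: [588.1, 286.0, 33.5]
tool_rot: [-3.14, -0.002, 2.796]
force: [0.1, 1.1, 0.5]
width: 35.2
grip_force: 0.0
t: 6.9
tcp_pos: [589.4, 287.5, 32.7]
tool_rot: [3.141, 0.001, 2.797]
force: [-0.3, 0.2, 0.0]
width: 35.3
grip_force: 0.0
```

```bash
python3 -m inch '[[255,0,0,-0.001,0,0,0],[255,0,0,0,0,0,0],[255,0,0,0,0,0,0],[255,0,0,0,0,0,0],[255,0,0,0,0,0,0]]' 50; python3 -m inch '[[255,0,0,0.005,0,0,0],[255,0,0,0.01,0,0,0],[255,0,0,0.015,0,0,0],[255,0,0,0.02,0,0,0],[255,0,0,0,0,0,0]]'
```

```text
t: 7.4
tcp_pos: [589.9, 288.3, 32.6]
tool_rot: [3.14, 0.002, 2.798]
force: [0.4, 1.0, 4.9]
width: 7.3
grip_force: 49.2
t: 7.9
tcp_pos: [591.5, 288.5, 85.7]
tool_rot: [3.138, 0.005, 2.798]
force: [1.3, 0.7, -0.2]
width: 7.4
grip_force: 49.3
```

Grasp holds at 7.3 mm opening and 49 N. I'll lift well clear, tilt a little and log joints for a small kinematic fit.

```bash
cat > l.py <<'E'
from bench import robot; import pickle,os
L=pickle.load(open('log.pkl','rb')) if os.path.exists('log.pkl') else []
o=robot.get_obs();L.append((o['joint_positions'],o['tcp_pos'],o['tool_rot']));pickle.dump(L,open('log.pkl','wb'));print('q',o['joint_positions'].round(3))
E
python3 l.py; python3 -m inch '[[255,0,0,0.03,0,0,0],[255,0,0,0.04,0,0,0],[255,0,0,0.04,0,0,0],[255,0,0,0,0,0,0]]'; python3 l.py;  python3 -m inch '[[255,-0.01,-0.03,0.02,-0.118,0.042,0],[255,-0.01,-0.03,0.02,-0.118,0.042,0],[255,-0.01,-0.03,0,-0.118,0.042,0],[255,0,0,0,0,0,0]]'; python3 l.py
```

```text
q [ 3.480e-01  4.300e-01  1.632e+00 -1.000e-03  1.073e+00 -8.790e-01]
t: 8.3
tcp_pos: [593.3, 289.1, 199.6]
tool_rot: [3.133, 0.011, 2.798]
force: [1.3, 1.5, -0.6]
width: 7.6
grip_force: 49.5
q [ 3.470e-01  3.070e-01  1.564e+00 -1.000e-03  1.257e+00 -8.790e-01]
t: 8.7
tcp_pos: [557.8, 197.1, 229.4]
tool_rot: [-2.763, -0.002, 2.798]
force: [-0.4, 0.1, -2.1]
width: 7.4
grip_force: 49.5
q [ 0.365  0.327  1.523 -0.283  1.548 -0.819]
```

```bash
cat > k.py <<'E'
import numpy as np,pickle
from scipy.spatial.transform import Rotation as R
from scipy.optimize import least_squares
LO=np.array([-2.75,-.78,.31,-1.13,.13,-2.58]);HI=np.array([2.75,2.1,2.55,4.27,2.63,2.58])
def fk(q,P,s):
    e=lambda a,t:R.from_euler(a,t)
    B=e('z',q[0]);U=B*e('y',q[1]);F=B*e('y',q[1]+q[2]);W=F*e('z',s*q[3])*e('y',q[4]);T=W*e('z',q[5]+np.pi/2)
    a,b,h,L1,c,L2,Lt=P
    return B.apply([a,b,h])+U.apply([0,0,L1])+F.apply([c,0,L2])+T.apply([0,0,Lt]),T
def data():
    L=pickle.load(open('log.pkl','rb'))
    L.append((np.array([.998,.217,1.613,0,1.311,-.112]),np.array([277.9,559.831,231.3]),np.array([np.pi,0,2.6808])))
    L.append((np.array([-.4927,.22178,1.76749,.0002,1.15534,-1.82475]),np.array([547.4,-214.36,150.54]),np.array([3.1406,-.0029,2.90275])))
    return L
def fit():
    best=None
    for s in(1,-1):
        def r(P): 
            return np.concatenate([np.r_[fk(q,P,s)[0]-p,300*(fk(q,P,s)[1].inv()*R.from_euler('xyz',t)).as_rotvec()] for q,p,t in data()]+[(P-P0)*.003])
        P0=np.array([0,70,330,425,0,395,300.])
        o=least_squares(r,P0)
        if best is None or o.cost<best[0]: best=(o.cost,s,o.x,np.abs(r(o.x)).max())
    return best
def ik(p,T,q0,P,s):
    f=lambda q:np.r_[(fk(q,P,s)[0]-p)/100,(fk(q,P,s)[1].inv()*T).as_rotvec()*2,1e-4*(q-q0)]
    o=least_squares(f,np.clip(q0,LO+.01,HI-.01),bounds=(LO,HI));return o.x,np.linalg.norm(o.fun[:6])
E
python3 - <<'E'
from k import *
b=fit();print(b);P,s=b[2],b[1]
q0=data()[2][0]
# slide frame -> tool: tool z=-z_s, tool y=+-y_s ; tool y currently at angle yaw-90=70.3deg => -y_s ; tool x = y x z
cap=np.array([549,-227,46])
for tilt in (55,62):
  for ha in range(-110,261,15):
    t=np.radians(tilt);a=np.radians(ha);h=np.array([np.cos(a),np.sin(a),0]);z=np.array([0,0,1.])
    ys=np.cos(t)*h+np.sin(t)*z; zs=np.cos(t)*z-np.sin(t)*h; xs=np.cross(ys,zs)
    ty,tz=-ys,-zs; tx=np.cross(ty,tz); T=R.from_matrix(np.c_[tx,ty,tz])
    # TCP in slide: x=-12, z = 32.6-8=24.6 ; label at 37,4,24
    lab=cap+[0,0,100]; tcp=lab+xs*(-12-37)+ys*(-4)+zs*(.6)
    best=min((ik(tcp,T,g,P,s) for g in [q0,np.r_[-.4,.2,1.6,2,1,0],np.r_[-.4,.2,1.6,3,1,0],np.r_[-.4,.2,1.6,-.5,1.5,-2]]),key=lambda r:r[1])
    if best[1]<.02: print(tilt,ha,best[0].round(2),round(best[1],4),tcp.round(0))
E
```

```text
(np.float64(0.19250612380335788), 1, array([2.35599995e-01, 6.99641362e+01, 2.93309961e+02, 4.54748767e+02,
       6.09462347e+01, 5.57136551e+02, 3.04289520e+02]), np.float64(0.48640965198863706))
55 -110 [-0.11  0.57  1.58 -0.94  1.41 -0.96] 0.0 [ 596. -241.  143.]
55 -95 [-0.08  0.47  1.74 -1.06  1.23 -1.02] 0.0 [ 598. -228.  143.]
55 -35 [-0.3   0.02  2.32  4.24  0.28 -0.9 ] 0.0 [ 575. -185.  143.]
55 -20 [-0.49 -0.05  2.39  2.49  0.19  0.56] 0.0 [ 563. -180.  143.]
55 -5 [-0.68 -0.06  2.4   1.69  0.48  1.07] 0.0 [ 550. -178.  143.]
55 10 [-0.84  0.    2.33  1.41  0.78  1.05] 0.0 [ 538. -179.  143.]
55 25 [-0.94  0.11  2.22  1.21  1.03  0.97] 0.0 [ 526. -184.  143.]
55 40 [-0.97  0.22  2.08  1.04  1.24  0.89] 0.0 [ 515. -191.  143.]
55 55 [-0.97  0.34  1.93  0.89  1.42  0.81] 0.0 [ 507. -201.  143.]
55 70 [-0.94  0.45  1.76  0.75  1.59  0.73] 0.0 [ 502. -213.  143.]
55 85 [-0.88  0.56  1.6   0.62  1.74  0.63] 0.0 [ 500. -226.  143.]
55 100 [-0.82  0.65  1.45  0.48  1.87  0.51] 0.0 [ 501. -238.  143.]
55 115 [-0.75  0.74  1.31  0.34  1.99  0.37] 0.0 [ 506. -250.  143.]
55 130 [-0.
[... 1352 characters left out ...]
38.  143.]
62 115 [-0.76  0.81  1.26  0.38  2.09  0.38] 0.0 [ 506. -250.  143.]
62 130 [-0.68  0.88  1.14  0.21  2.19  0.21] 0.0 [ 513. -260.  143.]
62 145 [-0.6   0.93  1.05  0.01  2.24  0.01] 0.0 [ 523. -269.  143.]
62 160 [-0.52  0.96  1.   -0.19  2.25 -0.2 ] 0.0 [ 535. -274.  143.]
62 175 [-0.43  0.96  1.   -0.38  2.2  -0.4 ] 0.0 [ 547. -276.  143.]
62 190 [-0.35  0.93  1.05 -0.54  2.11 -0.57] 0.0 [ 560. -275.  143.]
62 205 [-0.27  0.88  1.14 -0.68  1.98 -0.7 ] 0.0 [ 572. -270.  143.]
62 220 [-0.2   0.81  1.26 -0.8   1.83 -0.79] 0.0 [ 582. -263.  143.]
62 235 [-0.14  0.73  1.4  -0.91  1.66 -0.86] 0.0 [ 591. -253.  143.]
62 250 [-0.09  0.63  1.57 -1.03  1.48 -0.9 ] 0.0 [ 596. -241.  143.]
```

The kinematic fit is good to 0.5 mm. I'll use h ≈ -125° at 60° tilt, which is reachable continuously, with target TCP ≈ (591,-253,143).

```bash
python3 -m inch '[[255,0.003,-0.035,0,0,0,-0.135],[255,0.003,-0.04,0,0,0,-0.135],[255,0.003,-0.04,0,-0.1095,0.0772,0],[255,0.003,-0.04,0,-0.1095,0.0772,0],[255,0.003,-0.04,0,-0.1095,0.0772,0]]'; python3 -m inch '[[255,0.003,-0.04,0,-0.1095,0.0772,0],[255,0.003,-0.04,0,-0.1095,0.0772,0],[255,0.003,-0.04,0,0,0,0],[255,0.003,-0.04,0,0,0,0],[255,0,0,0,0,0,0]]';python3 l.py
```

```text
t: 9.2
tcp_pos: [574.3, 1.8, 230.6]
tool_rot: [-2.363, -0.0, 2.528]
force: [1.3, -0.5, -1.0]
width: 7.2
grip_force: 49.7
t: 9.7
tcp_pos: [585.1, -161.4, 228.9]
tool_rot: [-2.097, -0.002, 2.524]
force: [0.2, 0.5, -1.4]
width: 7.2
grip_force: 49.6
q [-0.023  0.596  1.405 -0.827  1.804 -0.886]
```

```bash
python3 -m inch '[[255,0.002,-0.035,-0.01,0,0,0],[255,0.002,-0.035,-0.025,0,0,0],[255,0.002,-0.015,-0.03,0,0,0],[255,0,-0.007,-0.016,0,0,0],[255,0,0,-0.005,0,0,0]]';python3 -m inch '[[255,0,0,0,0,0,0],[255,0,0,0,0,0,0],[255,0,0,0,0,0,0],[255,0,0,0,0,0,0]]'
python3 - <<'E'
from h import *
from scipy.spatial.transform import Rotation as R
o=robot.get_obs();T=R.from_euler('xyz',o['tool_rot']).as_matrix()
xs,ys,zs=-T[:,0]*np.sign(1),-T[:,1],-T[:,2]; xs=np.cross(ys,zs)
lab=o['tcp_pos']+49*xs+4*ys-.6*zs
print('label',lab,'tilt',np.degrees(np.arcsin(ys[2])),xs)
s=snap('scene','s4.png');w=snap('top','t4.png')
print(w2p(s,lab),w2p(w,lab))
z=lambda i,f:cv2.resize(i,(0,0),fx=f,fy=f,interpolation=cv2.INTER_CUBIC)
a=s['image'][60:280,140:460];cv2.imwrite('pics/s4c.png',z(a,2.4)[:,:,::-1])
b=w['image'][120:260,340:520];cv2.imwrite('pics/t4c.png',z(b,4)[:,:,::-1])
E
```

```text
t: 10.2
tcp_pos: [589.8, -248.8, 141.6]
tool_rot: [-2.096, -0.006, 2.527]
force: [-0.2, 1.0, -1.3]
width: 7.4
grip_force: 49.8
t: 10.6
tcp_pos: [592.9, -248.5, 146.8]
tool_rot: [-2.097, 0.003, 2.529]
force: [0.3, 1.0, -1.7]
width: 7.5
grip_force: 49.8
label [ 551.36850445 -222.40777209  149.78379555] tilt 59.83935194255575 [-0.81834483  0.5747215  -0.00263461]
[[192.04275869 144.7766822 ]] [[446.77269478 184.51010508]]
```

View pics/s4c.png

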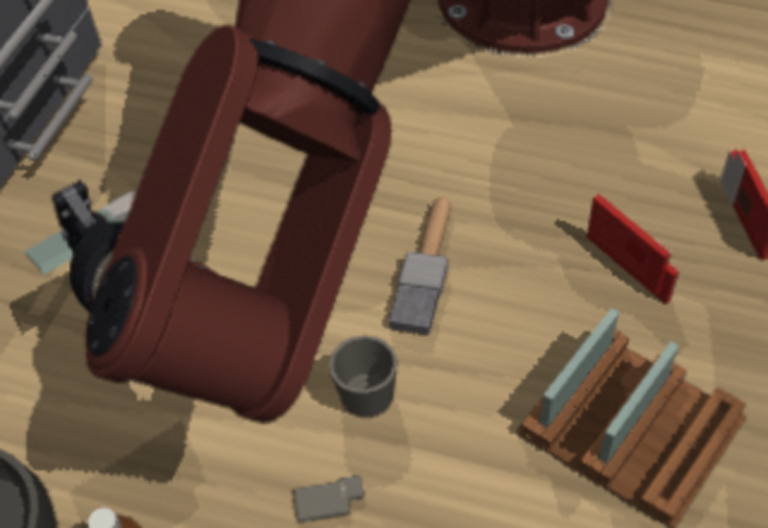

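View pics/t4c.png

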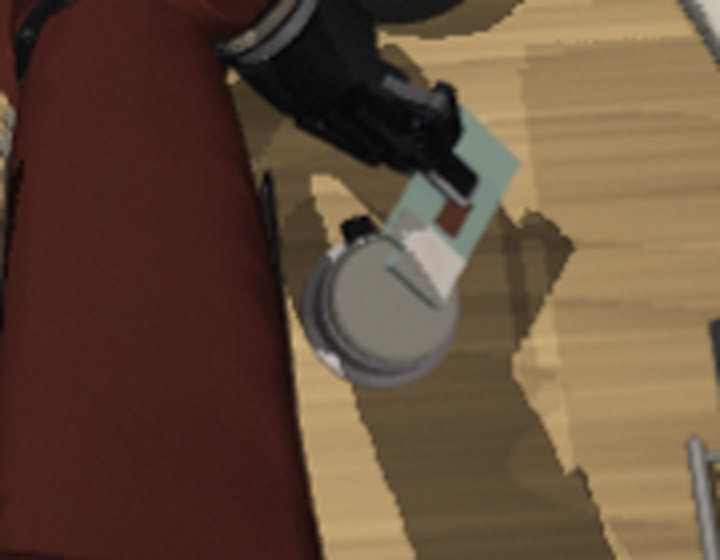

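The top crop shows the label face up, with the white patch at about (435,255), i.e. px (449,184). That is where the calculation put it, (447,185), and the fingers are on the clear part. The scene crop shows the two plain plates, cup, brush and sherd undisturbed. I'll make one small correction, then hand in.

```bash
python3 -m inch '[[255,-0.002,-0.004,-0.003,0,0,0],[255,0,0,0,0,0,0],[255,0,0,0,0,0,0],[255,0,0,0,0,0,0],[255,0,0,0,0,0,0]]'; python3 -m inch '[[255,0,0,0,0,0,0],[255,0,0,0,0,0,0],[255,0,0,0,0,0,0]]'; python3 -c "
from bench import robot
o=robot.get_obs();print(o['tcp_pos'],abs(o['qvel']).max(),o['width']);print(robot.sign_off())"
```

```text
t: 11.2
tcp_pos: [589.9, -253.2, 142.2]
tool_rot: [-2.096, 0.0, 2.528]
force: [0.3, 0.1, -1.6]
width: 7.5
grip_force: 49.8
t: 11.5
tcp_pos: [589.9, -253.1, 142.3]
tool_rot: [-2.096, 0.0, 2.528]
force: [-0.6, -0.1, -1.6]
width: 7.5
grip_force: 49.8
[ 589.91920325 -253.13614454  142.28724681] 0.002334791501552866 7.468559000870115
the job is handed in; nothing more can be done
None
```

The job is handed in at 11.5 s: the cap was pressed to its hard stop, and the notched plate is held by its clear part with the label over the lamp, about 10 cm above the cap, tipped 60° with the label side up.

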